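# Clear the repair case, shut its dust cover and hold the outer lid up

## Robot

A 6-joint arm with a two-finger parallel gripper is mounted at the origin on the work surface. World frame = base frame: x ahead of the robot, y to its left, z up, the work surface at z = 0. Lengths are in m, angles in rad, forces in N, time in s.
With the tool pointing down it reaches from about 0.325 to 0.85 m from the base axis. Payload 4.4 kg.
Tool frame: the origin (TCP) lies where the fingers leave the gripper's body, on its centre line; the fingertips stand 97 mm ahead of it and the grasp point (between the pads) lies 78 mm ahead of it; z points along the fingers, y is the direction in which the jaws open and shut (so a half turn about z gives the same grasp; the last joint's range is limited). The gripper opens to 94 mm and grips with 3 to 60 N. Pads are 16 mm wide; open, the fingers measure 119 mm over their backs; the gripper's body (75 mm by 177 mm) begins 78 mm behind the grasp point.
Start: joints at [-1.381, 0.207, 1.542, -0, 1.393, -0.15], TCP at [0.192, -0.542, 0.303] pointing down, gripper open.
Joint ranges: [-2.73, 2.73], [-0.86, 2.22], [0.23, 2.46], [-1.11, 4.25], [0.08, 2.63], [-2.82, 2.82]. Speed limits (rad/s): [2.79, 2.79, 3.14, 3.14, 3.14, 3.14].

## Interface

Orientations are given as a unit quaternion [w, x, y, z].
In Python, from rig import get_obs, snapshot, get_calibration, hand_in gives the robot as it stands. The module is installed in compiled form; this text tells all that it offers.
- The arm moves only by the tool send_rows, never from a script. Its arguments are lists of equal length, an entry for each row: "offset": the shift along the world's x, y, z in units of 50 mm (1.0 is 50 mm), a list of three; "twist": the turn, a rotation vector about the world's x, y, z in rad, a list of three. In form: {"offset": [[tx, ty, tz], ...], "twist": [[wx, wy, wz], ...]}. A call has 1 to 20 rows; each row is the pose to reach, as a shift and turn from the pose commanded when the call began; what a row does not reach only later rows make up. A row lasts 1/8 s, in which the tool goes at most 62.5 mm and 10.7 degrees, less where a joint would pass 70% of its speed; a pose out of reach is approached as far as the arm can. A call with a gripper value outside its range is refused whole. "jaw" is the finger opening in mm, from 0 to 94, set as the call begins (left out, the last holds). The fingers move at their own pace and stop on an object; "newtons" is the grip in N (left out, the last holds). Time passes only in rows, so rows that repeat a pose let the fingers close. It gives the time, the measured TCP pose, the force and the opening at its end, in the units of the state.
- get_obs(): the state, without advancing time (a new reading comes with each control period).
- snapshot(name): name is "side" or "top" or "wrist"; returns (picture, depth): 420x560x3 uint8, red, green, blue; 420x560 float32, m along the optical axis (not along the pixel's ray), 0 where there is no reading.
- get_calibration(name): a dict with "fx", "fy", "cx", "cy" (pixels), "cam_to_world" (4x4, takes a point from camera to world coordinates). Camera axes: x right, y up, looking along -z (the intrinsics and any distortion apply to the point x, -y, -z); pixel columns grow to the right and rows downward; lengths in m; the calibration is good to about 2 mm. The wrist camera is an equidistant fisheye: a pixel r from the principal point sees the ray r / f radians off the axis. A picture is of the moment at which its call begins: read the wrist's pose just before it. get_calibration takes no time and is no camera call; for the wrist camera it gives the pose at the moment of the call.
- hand_in(): hands the job in, once; it reports no verdict.
The state is a dict: "clock": time; "joints": joint angles; "joint_vel": joint speeds; "joint_efforts": joint torques, N m; "tool_pos": TCP position; "tool_rot": TCP orientation; "contact_force": force on the tool from outside, world axes, zero at the start; "torque": the same for the moment, N m; "finger_gap": finger opening in m.
Only numpy, scipy, OpenCV 4.12 (cv2) and the standard library are available. Lean on these libraries where they do the work, as an engineer would, in place of code of your own. Each camera call takes 0.05 s, during which the arm holds its last target.

## Task

Get the open repair case ready to show under its clear dust cover: push the three broken gear bits off its work plate into the scrap channel with the scraper block, never with the gripper itself, and put the block back down on the mat clear of the case. Then lower both lids together (the outer one has a bow handle), without letting them drop, until both are fully shut, and raise the outer lid alone so that the dust cover inside stays shut. Finish while still holding the outer lid about half open (it falls shut when let go), with everything else on the table left where it stands.

Things in the scene. Friction and masses are not known exactly. Their poses are not given: they have to be found in the camera images.
- case: Fixed grey sheet-steel repair case (all sizes here in mm). Origin: centre of its underside, on the mat; x points from its front to its hinge side, y along its length, z up. Body 145 (x) by 270 (y) by 60 high, walls 6 thick, open on top.
- plate (a point): Middle of the smooth dark work plate's top, 46 above the mat, 14 below the rim, at y = -27 in the case. The plate fills the case's inner width (133 in x) and runs from y = -129 (end wall) to y = 75 (open edge at the channel). Axes as the case's.
- channel (a point): Middle of the scrap channel's mouth, level with the plate, at y = 102 in the case: a sunk trough 133 (x) by 54 (y), y = 75 to 129, its floor 38 below the plate. Axes as the case's.
- lid_hinge (a point): Middle of the hinge line of both lids, at x = 78, z = 60 in the case; the line is parallel to the case's y. Axes as the case's.
- outer_lid (a joint): Angle of the outer lid: 0 shut, 1.57 upright, stop 1.85; starts 1.67 to 1.76. Opaque steel shell 157 by 278 with a 28 deep skirt, 0.32 kg; shut, its top is 84 above the mat. Hinge friction holds it near upright (above about 1.3 rad); lower it falls shut unless held. Two bumpers inside it push the inner lid down along with it until both are shut.
- outer_handle (a point): Middle of the outer lid's steel bow handle: round bar 10 thick, straight for 88 along the case's y, on two legs, 33 clear of the lid's front edge. It can turn between fingers that keep pointing down. At lid angle t (mm): x = 78 - 193 cos t + 8 sin t, z = 60 + 193 sin t + 8 cos t in the case (shut: x = -115, z = 68).
- inner_lid (a joint): Angle of the inner lid, same sense: 0 = shut on the case's rim; starts 1.60 to 1.65. Clear dust cover in a thin white frame, 140 by 265 by 6, 0.12 kg, nested inside the outer lid's skirt, without a handle. Its hinge is stiff (0.11 N m): it stays wherever the outer lid has pushed it.
- scraper_center (a point): Centre of the loose scraper block, half-way up: wood with a rubber foot, 110 long (its x) by 24 thick (y) by 60 high (z), 0.11 to 0.18 kg, standing on its foot on the mat left or right of the case. Grip it across its thickness near the top.
- chip1_center (a point): Centre of a loose broken piece of nylon gear, 18 by 17 by 7 high, 10 g, lying on the work plate, within 33 of its middle in x and between y = -58 and y = 52 of the case; the three lie in the order 1, 2, 3 along y.
- inner_edge (a point): Middle of the inner lid's front edge, 148 from the hinge line.
- chip2_center (a point): The second gear piece, the same.
- chip3_center (a point): The third gear piece, the same.
- mug: Bystander: white mug, 80 across, 85 high, on the mat on the side of the case where the scraper is not. Origin under its centre.
- spool_a_center (a point): Bystander: thread spool 38 across, 54 high, half-way up, far left.
- spool_b_center (a point): Bystander: thread spool 38 across, 54 high, half-way up, far right.
- jar: Bystander: glass jar with a steel cap, 56 across, 75 high, left. Origin under its centre.
- driver: Bystander: screwdriver lying between the robot and the case, to the left. Origin under it.
- pliers: Bystander: pliers lying between the robot and the case, to the right. Origin under the joint.
Not all that is in view belongs to the job. Several things look just like the part that bears scraper_center: the one meant starts farthest to the robot's left.

How it is judged:
On the way, in this order (a step that is already met when the one before it is completed fails the run):
1. all three gear pieces are in the scrap channel (z of chip1_center in the frame of case between 0 and 0.036 m and y of chip1_center in the frame of case between 0.066 and 0.13 m and z of chip2_center in the frame of case between 0 and 0.036 m and y of chip2_center in the frame of case between 0.066 and 0.13 m and z of chip3_center in the frame of case between 0 and 0.036 m and y of chip3_center in the frame of case between 0.066 and 0.13 m), for 0.2 s.
2. the scraper block stands or lies on the mat clear of the case, let go (height (world z) of scraper_center below 0.036 m and horizontal distance between scraper_center and case above 0.11 m and contact force between the fingers and scraper below 0.1 N), for 0.1 s.
3. both lids are shut, the gear pieces still in the channel (all of step 1 and value of joint outer_lid below 0.06 rad and value of joint inner_lid below 0.04 rad), for 0.1 s.
4. the outer lid is raised while the dust cover stays shut (value of joint outer_lid above 0.5 rad and value of joint inner_lid below 0.04 rad), for 0.1 s.
At the end, for the whole second after the job is handed in: The gripper holds the outer lid still at 0.55 to 1.15 rad, nothing else propping it; inner lid below 0.04 rad; all three gear pieces in the scrap channel below plate level; scraper block on the mat, its centre over 110 mm from the case's centre (all of step 1 and value of joint outer_lid between 0.55 and 1.15 rad and velocity of joint outer_lid between -0.15 and 0.15 rad/s and value of joint inner_lid below 0.04 rad and contact force between the fingers and outer_lid above 0.1 N and contact force between outer_lid and scraper below 0.1 N and height (world z) of scraper_center below 0.036 m and horizontal distance between scraper_center and case above 0.11 m); the arm keeps its last pose, push and grip.
It fails at once if the gripper pushes a gear piece itself (contact force between the fingers and chip1 above 0.5 N or contact force between the fingers and chip2 above 0.5 N or contact force between the fingers and chip3 above 0.5 N).
It fails at once if a lid is dropped (falls faster than 2.5 rad/s) (velocity of joint any of outer_lid, inner_lid below -2.5 rad/s).
It fails at once if the inner lid is lowered apart from the outer lid (value of joint inner_lid between 0.15 and 1.45 rad and distance between outer_handle and inner_edge above 0.1 m).
It fails at once if the inner lid is lifted again (value of joint inner_lid between 0.06 and 1.3 rad and velocity of joint inner_lid above 0.3 rad/s).
It fails at once if a bystander is shifted by more than 40 mm (distance of any of mug, spool_a_center, spool_b_center, jar, driver, pliers from where it was at the start of the episode above 0.04 m).
It also fails if it takes over 64 s, if anything falls off the work surface, if the arm or the gripper's body presses on something with over 40 N, if the wrist force passes 120 N, or if a joint passes its speed limit or range.

## Working session

There is one attempt and no reset: what is moved stays moved. The work goes in short steps, Python scripts to look and compute and a tool call to move; the robot and the scene stay as the last step left them, time stands still between calls to the robot, and variables do not carry over. Pictures are saved under pics/ and viewed, and the job is handed in when it is done.

Besides the shell and the picture viewer there is one more tool, called after "Call:" as name(argument=value, ...) on one line, values as JSON. send_rows: Moves the arm, as the interface text tells. Its arguments: {"type":"object","properties":{"offset":{"type":"array"},"twist":{"type":"array"},"jaw":{"type":"number"},"newtons":{"type":"number"}},"required":["offset","twist"]}

```bash
mkdir -p pics; cat > h.py <<'E'
import numpy as np, cv2
from rig import get_obs, snapshot, get_calibration, hand_in
def snap(n,f):
    c=get_calibration(n); p,d=snapshot(n)
    cv2.imwrite('pics/%s.png'%f,p[:,:,::-1]); np.savez('pics/%s.npz'%f,p=p,d=d,**{k:np.array(v) for k,v in c.items() if not isinstance(v,str)})
    return p,d,c
def load(f):
    z=np.load('pics/%s.npz'%f); return z['p'],z['d'],{k:z[k] for k in z.files}
def pt(c,u,v,d):  # pinhole
    x=(u-c['cx'])/c['fx']*d; y=(v-c['cy'])/c['fy']*d
    return (np.asarray(c['cam_to_world'])@np.array([x,-y,-d,np.ones_like(d)]))[:3]
def plane(c,u,v,z):
    T=np.asarray(c['cam_to_world']); r=T[:3,:3]@np.array([(u-c['cx'])/c['fx'],-(v-c['cy'])/c['fy'],-1.])
    return T[:3,3]+r*(z-T[2,3])/r[2]
E
python3 - <<'E'
from h import *
for n in ['top','side']:
    p,d,c=snap(n,n+'0'); print(n,{k:(np.round(v,3).tolist() if not isinstance(v,str) else v) for k,v in c.items()})
print(get_obs())
E
```

```text
top {'fx': 440.431, 'fy': 440.431, 'cx': 278.044, 'cy': 203.653, 'cam_to_world': [[-0.028, 0.985, -0.171, 0.367], [-1.0, -0.029, -0.006, 0.025], [-0.011, 0.171, 0.985, 1.126], [0.0, 0.0, 0.0, 1.0]]}
side {'fx': 453.828, 'fy': 453.828, 'cx': 282.503, 'cy': 208.005, 'cam_to_world': [[-0.935, 0.274, -0.225, 0.316], [-0.354, -0.725, 0.591, 0.632], [-0.001, 0.633, 0.775, 0.849], [0.0, 0.0, 0.0, 1.0]]}
{'clock': 0.1, 'joints': array([-1.38046564e+00,  2.07368123e-01,  1.54276466e+00, -3.65433692e-05,
        1.39351978e+00, -1.50520075e-01]), 'joint_vel': array([ 0.00057856, -0.00156375, -0.00457041, -0.0001764 ,  0.00142241,
        0.00110116]), 'joint_efforts': array([-6.22272000e-04, -3.71867859e+01, -2.82292593e+01,  7.00451061e-02,
        3.11052706e-02, -4.77461015e-05]), 'tool_pos': array([ 0.19208651, -0.54141348,  0.30160982]), 'tool_rot': array([-1.02939325e-03,  9.85511638e-01,  1.69604685e-01, -3.84786516e-05]), 'contact_force': array([ 1.47677295, -0.64487324, -0.20754258]), 'torque': array([ 0.01725705,  0.01108231, -0.0099287 ]), 'finger_gap': 0.09377635242845823}
```

View pics/top0.png

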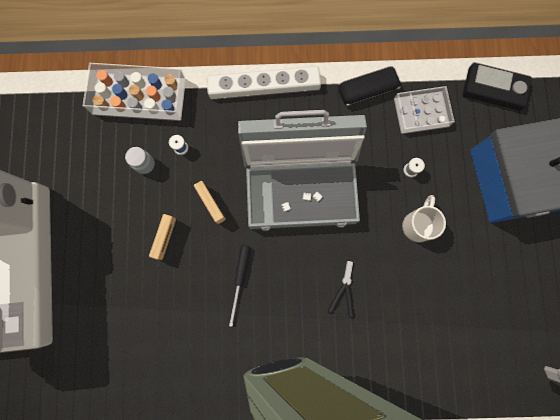

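View pics/side0.png

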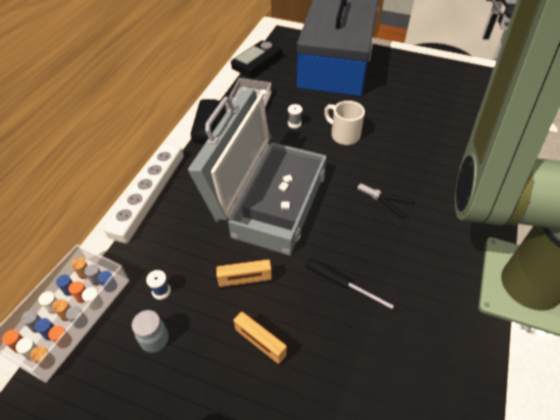

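Top view: the candidates for the scraper are two wooden blocks, at (163,237) and (208,201). The case is at about (303,195), with the chips at (286,206), (307,197) and (318,197) and the channel at its left end. The robot's left is +y, which is image left, so I choose the block at (163,237). Next I check it close up and measure.

```bash
python3 - <<'E'
from h import *
p,d,c=load('top0')
cv2.imwrite('pics/cropA.png',cv2.resize(p[180:270,130:380][:,:,::-1],None,fx=3.2,fy=3.2,interpolation=cv2.INTER_CUBIC))
v,u=np.mgrid[0:420,0:560]
P=pt(c,u.ravel()*1.,v.ravel()*1.,d.ravel().astype(float).copy()) if 0 else None
D=d.astype(float); X=np.stack([(u-c['cx'])/c['fx']*D,-(v-c['cy'])/c['fy']*D,-D],-1)
W=X@c['cam_to_world'][:3,:3].T+c['cam_to_world'][:3,3]
hsv=cv2.cvtColor(p,cv2.COLOR_RGB2HSV)
print('mat z',np.median(W[300:330,200:220,2]))
# blocks
m=((hsv[...,0]>10)&(hsv[...,0]<25)&(hsv[...,1]>90)&(hsv[...,2]>90)).astype(np.uint8); m[:130]=0;m[300:]=0
n,l,s,ce=cv2.connectedComponentsWithStats(m)
for i in range(1,n):
    if s[i,4]<60: continue
    Q=W[(l==i)]; zt=np.percentile(Q[:,2],[5,50,90]); T=Q[Q[:,2]>0.052]
    print('block',ce[i].round(),s[i,4],zt.round(3),len(T))
    if len(T)>20:
        r=cv2.minAreaRect((T[:,:2]*1000).astype(np.float32)); print(r, cv2.boxPoints(r).round().tolist())
# chips
m=((hsv[...,2]>150)&(hsv[...,1]<60)).astype(np.uint8); k=np.zeros_like(m);k[185:220,270:345]=m[185:220,270:345]
n,l,s,ce=cv2.connectedComponentsWithStats(k)
for i in range(1,n):
    if s[i,4]>8: print('chip',ce[i].round(1),s[i],W[l==i].mean(0).round(4), plane(c,*ce[i],.053).round(4))
# rim
for z0,z1 in((.052,.068),):
    mm=((W[...,2]>z0)&(W[...,2]<z1)); mm[:130]=0;mm[240:]=0;mm[:,:238]=0;mm[:,375:]=0
    cv2.imwrite('pics/rim.png',mm.astype(np.uint8)*255)
    Q=W[mm]; r=cv2.minAreaRect((Q[:,:2]*1000).astype(np.float32)); print('rim',len(Q),r,cv2.boxPoints(r).round().tolist())
E
```

```text
mat z 0.0012940926574941392
block [209. 202.] 494 [0.001 0.06  0.062] 425
((481.6269836425781, 137.31983947753906), (319.644775390625, 36.10211181640625), 37.89636993408203) [[344.0, 53.0], [367.0, 25.0], [619.0, 221.0], [597.0, 250.0]]
block [162. 237.] 619 [0.002 0.059 0.063] 462
((439.6649169921875, 174.0748748779297), (326.9440002441406, 109.69273376464844), 74.11414337158203) [[342.0, 32.0], [448.0, 2.0], [537.0, 316.0], [432.0, 346.0]]
chip [270.8 204.2] [270 185   3  35  84] [0.5598 0.05   0.0087] [0.5521 0.0491 0.053 ]
chip [306.5 196. ] [302 193   9   7  56] [ 0.5703 -0.04    0.0519] [ 0.5701 -0.04    0.053 ]
chip [317.1 195.9] [313 192  10   9  58] [ 0.5697 -0.0663  0.0524] [ 0.5696 -0.0662  0.053 ]
chip [285.5 206. ] [281 202  10   9  60] [0.5465 0.0128 0.0521] [0.5464 0.0128 0.053 ]
rim 1390 ((578.199462890625, -29.480117797851562), (153.73175048828125, 270.4257507324219), 1.1135720014572144) [[499.0, 104.0], [504.0, -166.0], [658.0, -163.0], [652.0, 107.0]]
```

View pics/cropA.png

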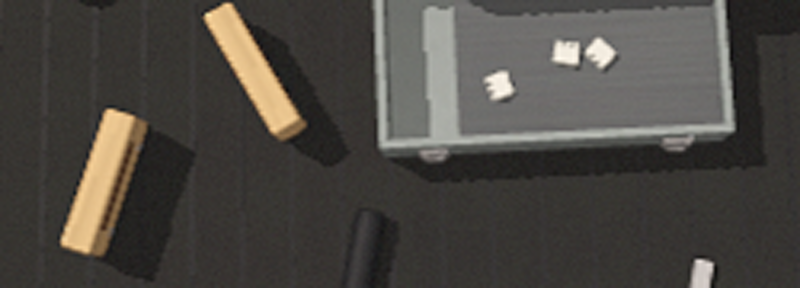

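View pics/rim.png

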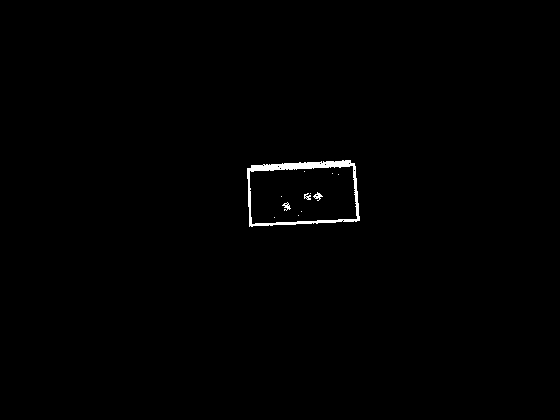

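The crop shows two standing blocks. The left one (crop 104,180 = px 163,237) has the larger y, so that is the scraper. Heights agree: block top 60, chips about 52, rim 60. Next I refine the block outline, the case frame and the handle.

```bash
python3 - <<'E'
from h import *
p,d,c=load('top0')
v,u=np.mgrid[0:420,0:560]
D=d.astype(float); X=np.stack([(u-c['cx'])/c['fx']*D,-(v-c['cy'])/c['fy']*D,-D],-1)
W=X@c['cam_to_world'][:3,:3].T+c['cam_to_world'][:3,3]
for (a,b,e,f) in ((130,190,200,275),(190,232,170,235)):
    m=np.zeros(D.shape,np.uint8); m[e:f,a:b]=((W[...,2]>.054)&(W[...,2]<.068))[e:f,a:b]
    n,l,s,ce=cv2.connectedComponentsWithStats(m); i=1+np.argmax(s[1:,4])
    vv,uu=np.where(l==i); P=np.array([plane(c,x,y,.0605)[:2] for x,y in zip(uu,vv)])*1000
    r=cv2.minAreaRect(P.astype(np.float32)); print(len(P),r,'mean',P.mean(0),cv2.boxPoints(r).round().tolist())
    q=P-P.mean(0); w,V=np.linalg.eigh(q.T@q); print('long axis deg',np.degrees(np.arctan2(V[1,1],V[0,1])))
# front & end walls
m=((W[...,2]>.055)&(W[...,2]<.066)); m[:130]=0;m[240:]=0;m[:,:238]=0;m[:,375:]=0
vv,uu=np.where(m); P=np.array([plane(c,x,y,.0602)[:2] for x,y in zip(uu,vv)])*1000
f=P[(P[:,0]<515)&(P[:,1]>-155)&(P[:,1]<95)]; k=np.polyfit(f[:,1],f[:,0],1); print('front',k,len(f))
for s,e in(('L',P[P[:,1]>90]),('R',P[P[:,1]<-155])):
    e=e[(e[:,0]>510)&(e[:,0]<620)]; k=np.polyfit(e[:,0],e[:,1],1); print(s,k,np.polyval(k,574),len(e), e[:,1].min(),e[:,1].max())
# handle
m=np.zeros(D.shape,bool); m[100:132,262:342]=((W[...,2]>.19))[100:132,262:342]
Q=W[m]; print('handle zone',len(Q))
for r in range(104,132,2):
    print(r,W[r,302].round(4),p[r,302], W[r,285].round(3))
cv2.imwrite('pics/hd.png',cv2.resize(p[90:180,225:385][:,:,::-1],None,fx=5,fy=5,interpolation=cv2.INTER_CUBIC))
E
```

```text
457 ((480.361083984375, 317.0366516113281), (26.12677764892578, 109.47997283935547), 71.67520904541016) mean [479.87469442 317.81797732] [[424.0, 322.0], [528.0, 287.0], [536.0, 312.0], [433.0, 347.0]]
long axis deg 162.1288735683623
430 ((564.1392822265625, 201.02291870117188), (110.0264663696289, 24.76447296142578), 30.20700454711914) mean [563.89400983 201.22523916] [[510.0, 184.0], [523.0, 163.0], [618.0, 218.0], [605.0, 239.0]]
long axis deg -149.92791975311223
front [-1.88537257e-02  5.03950811e+02] 269
L [1.92363726e-02 9.11804654e+01] 102.22214328439671 110 98.07829116761854 106.28110477774882
R [ 1.63175730e-02 -1.70533836e+02] -161.16754884481045 123 -165.62950319014897 -157.44620669955316
handle zone 1308
104 [ 0.8309 -0.0406  0.0055] [56 50 49] [0.834 0.005 0.002]
106 [ 0.8271 -0.0406  0.0011] [54 53 49] [0.827 0.005 0.004]
108 [ 8.217e-01 -4.050e-02  3.000e-04] [54 54 49] [ 0.824  0.005 -0.001]
110 [ 8.159e-01 -4.020e-02  7.000e-04] [63 61 57] [ 0.818  0.005 -0.   ]
112 [ 0.7129 -0.0258  0.2476] [204 196 192] [0.714 0.01  0.248]
114 [ 0.7089 -0.0257  0.2465] [149 143 141] [0.71  0.01  0.247]
116 [ 0.7988 -0.0396  0.0009] [51 48 45] [ 0.801  0.006 -0.002]
118 [ 0.7175 -0.028   0.2005] [169 170 163] [0.794 0.006 0.002]
120 [ 0.7105 -0.0275  0.2068] [169 171 164] [0.712 0.01  0.205]
122 [ 0.7061 -0.0273  0.2064] [169 172 165] [0.707 0.01  0.207]
124 [ 0.7018 -0.0272  0.2057] [113 114 109] [0.703 0.01  0.206]
126 [ 0.6965 -0.0269  0.2076] [102 104  98] [0.697 0.01  0.21 ]
128 [ 0.6915 -0.0267  0.2088] [169 171 164] [0.691 0.01  0.212]
130 [ 0.687  -0.0265  0.2087] [109 110 105] [0.688 0.011 0.21 ]
```

View pics/hd.png

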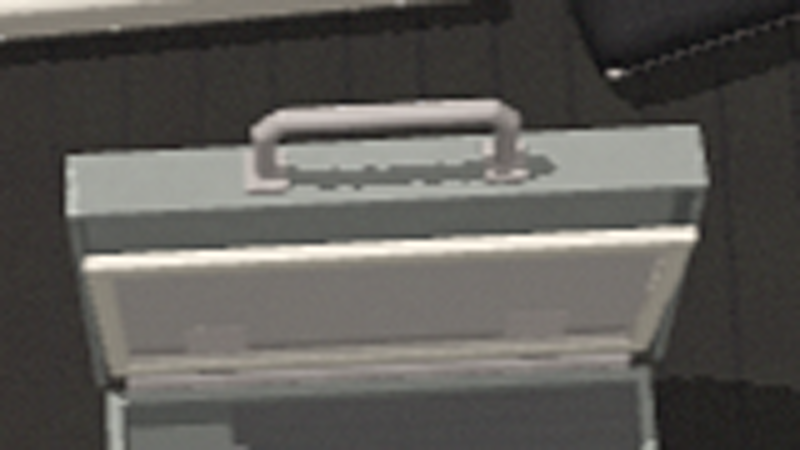

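```bash
python3 - <<'E'
from h import *
p,d,c=load('side0')
cv2.imwrite('pics/hs.png',cv2.resize(p[75:225,180:300][:,:,::-1],None,fx=4,fy=4,interpolation=cv2.INTER_CUBIC))
for v in range(100,140,4):
    print(v,[ (u,pt(c,u,v,float(d[v,u])).round(3).tolist()) for u in range(205,245,3) if d[v,u]>0 and pt(c,u,v,float(d[v,u]))[2]>.2])
E
```

```text
100 [(223, [0.714, -0.06, 0.248]), (226, [0.71, -0.065, 0.245]), (229, [0.707, -0.073, 0.24]), (235, [0.719, -0.123, 0.201]), (238, [0.71, -0.121, 0.205]), (241, [0.703, -0.123, 0.206]), (244, [0.696, -0.124, 0.207])]
104 [(220, [0.715, -0.047, 0.247]), (223, [0.709, -0.049, 0.246]), (229, [0.707, -0.071, 0.231]), (232, [0.703, -0.078, 0.227]), (235, [0.711, -0.107, 0.204]), (238, [0.703, -0.107, 0.206]), (241, [0.696, -0.106, 0.209]), (244, [0.689, -0.108, 0.209])]
108 [(217, [0.714, -0.032, 0.247]), (220, [0.709, -0.036, 0.246]), (229, [0.71, -0.075, 0.217]), (232, [0.702, -0.075, 0.219]), (235, [0.7, -0.084, 0.212]), (238, [0.697, -0.092, 0.208]), (241, [0.688, -0.09, 0.212])]
112 [(214, [0.715, -0.019, 0.246]), (217, [0.709, -0.02, 0.247]), (229, [0.707, -0.069, 0.211]), (232, [0.701, -0.07, 0.212]), (235, [0.694, -0.071, 0.213]), (238, [0.69, -0.078, 0.209])]
116 [(211, [0.714, -0.004, 0.247]), (214, [0.708, -0.006, 0.248]), (226, [0.713, -0.063, 0.203]), (229, [0.706, -0.063, 0.204]), (232, [0.698, -0.062, 0.207]), (235, [0.689, -0.06, 0.212])]
120 [(208, [0.715, 0.008, 0.246])
[... 480 characters left out ...]
 -0.049, 0.206])]
128 [(205, [0.714, 0.026, 0.239]), (208, [0.708, 0.025, 0.24]), (217, [0.713, -0.019, 0.204]), (220, [0.705, -0.018, 0.207]), (223, [0.699, -0.02, 0.207]), (226, [0.692, -0.02, 0.209]), (229, [0.685, -0.021, 0.211]), (241, [0.663, -0.033, 0.207])]
132 [(208, [0.706, 0.029, 0.234]), (214, [0.715, -0.007, 0.202]), (217, [0.706, -0.005, 0.206]), (220, [0.699, -0.006, 0.208]), (223, [0.692, -0.005, 0.21]), (226, [0.686, -0.007, 0.211]), (238, [0.664, -0.019, 0.207])]
136 [(208, [0.707, 0.031, 0.225]), (211, [0.702, 0.028, 0.223]), (214, [0.708, 0.007, 0.204]), (217, [0.7, 0.008, 0.208]), (220, [0.694, 0.006, 0.208]), (235, [0.665, -0.006, 0.207]), (238, [0.662, -0.014, 0.202])]
```

View pics/hs.png

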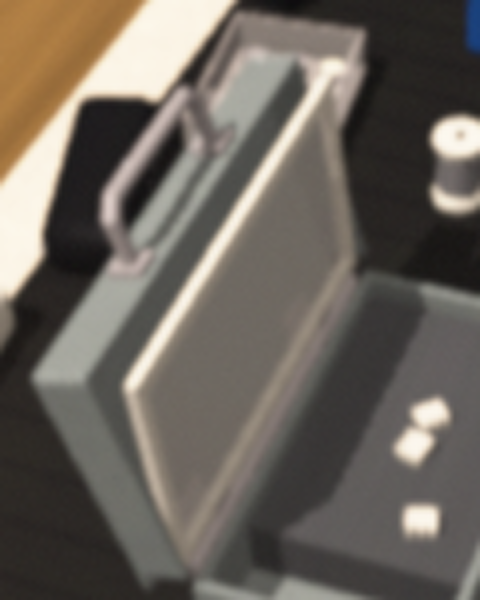

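Call:
send_rows(offset=[[5.77,17.18,-1.4],[5.77,17.18,-1.4],[5.77,17.18,-1.4],[5.77,17.18,-1.4],[5.77,17.18,-1.4],[5.77,17.18,-1.4],[5.77,17.18,-1.4],[5.77,17.18,-1.4],[5.77,17.18,-1.4],[5.77,17.18,-1.4],[5.77,17.18,-1.4],[5.77,17.18,-1.4],[5.77,17.18,-1.4],[5.77,17.18,-1.4],[5.77,17.18,-1.4],[5.77,17.18,-1.4],[5.77,17.18,-1.4]], twist=[[0,0,-0.656],[0,0,-0.656],[0,0,-0.656],[0,0,-0.656],[0,0,-0.656],[0,0,-0.656],[0,0,-0.656],[0,0,-0.656],[0,0,-0.656],[0,0,-0.656],[0,0,-0.656],[0,0,-0.656],[0,0,-0.656],[0,0,-0.656],[0,0,-0.656],[0,0,-0.656],[0,0,-0.656]], jaw=60, newtons=30)

```text
clock: 2.22
tool_pos: [0.4801, 0.3163, 0.232]
tool_rot: [0.001, 0.988, -0.157, -0.001]
contact_force: [0.1, 0.0, -0.2]
finger_gap: 0.0596
```

```bash
python3 - <<'E'
from h import *
o=get_obs(); print(o['clock'],o['tool_pos'],o['tool_rot'],o['contact_force'],o['joints'])
p,d,c=snap('wrist','w1'); print({k:np.round(v,3).tolist() for k,v in c.items() if not isinstance(v,str)})
E
```

```text
2.225 [0.48007174 0.31627099 0.23199288] [ 7.39195959e-04  9.87600536e-01 -1.56984677e-01 -6.67661240e-04] [ 0.13846909  0.01733571 -0.16215247] [ 4.32235480e-01  2.73633133e-01  1.61191715e+00 -5.10559108e-04
  1.25797444e+00  2.31846301e+00]
{'fx': 325.192, 'fy': 325.192, 'cx': 280.203, 'cy': 213.074, 'cam_to_world': [[-0.31, 0.91, 0.275, 0.561], [-0.951, -0.298, -0.089, 0.29], [0.001, -0.289, 0.957, 0.314], [0.0, 0.0, 0.0, 1.0]]}
```

View pics/w1.png

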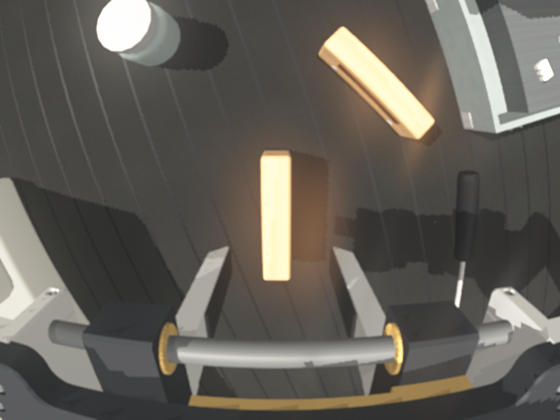

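The wrist view shows the block (277,215) lined up between the fingers at (200,310) and (360,310). I check its centre from this view, and I'll flip the wrist half a turn so the camera side faces away from the open lids later.

```bash
cat >> h.py <<'E'
def fish(c,u,v,z):
    T=np.asarray(c['cam_to_world']); a=np.array([u-c['cx'],v-c['cy']])/c['fx']; th=np.hypot(*a); s=np.sin(th)/max(th,1e-9)
    r=T[:3,:3]@np.array([a[0]*s,-a[1]*s,-np.cos(th)]); return T[:3,3]+r*(z-T[2,3])/r[2]
E
python3 - <<'E'
from h import *
p,d,c=load('w1')
hsv=cv2.cvtColor(p,cv2.COLOR_RGB2HSV)
m=((hsv[...,0]>8)&(hsv[...,0]<30)&(hsv[...,1]>60)&(hsv[...,2]>180)).astype(np.uint8)
m[:140]=0;m[290:]=0;m[:,:250]=0;m[:,:][:,310:]=0
vv,uu=np.where(m); P=np.array([fish(c,x,y,.06)[:2] for x,y in zip(uu,vv)])*1000
r=cv2.minAreaRect(P.astype(np.float32)); print(r,P.mean(0))
E
```

```text
((483.6537170410156, 319.5895690917969), (24.33995246887207, 111.68612670898438), 72.42424774169922) [491.0101604  315.13526093]
```

Call:
send_rows(offset=[[0,0,0],[0,0,0],[0,0,0],[0,0,0],[0,0,0],[0,0,0],[0,0,0],[0,0,0],[0,0,0],[0,0,0],[0,0,0],[0,0,0],[0,0,0],[0,0,0],[0,0,0],[0,0,0],[0,0,0],[0,0,0]], twist=[[0,0,0.18],[0,0,0.36],[0,0,0.54],[0,0,0.72],[0,0,0.9],[0,0,1.08],[0,0,1.26],[0,0,1.44],[0,0,1.62],[0,0,1.8],[0,0,1.98],[0,0,2.16],[0,0,2.34],[0,0,2.52],[0,0,2.7],[0,0,2.88],[0,0,3.06],[0,0,3.14]])

```text
clock: 4.53
tool_pos: [0.4806, 0.3154, 0.233]
tool_rot: [0.0, 0.157, 0.988, -0.0]
contact_force: [-0.4, -0.2, 0.5]
finger_gap: 0.0597
```

Call:
send_rows(offset=[[0.03,0.05,-0.8],[0.03,0.05,-1.5],[0.03,0.05,-2.14],[0.03,0.05,-2.14],[0.03,0.05,-2.14]], twist=[[0,0,0],[0,0,0],[0,0,0],[0,0,0],[0,0,0]])

```text
clock: 5.15
tool_pos: [0.483, 0.3192, 0.1271]
tool_rot: [0.001, 0.158, 0.987, 0.001]
contact_force: [0.7, -0.0, -0.3]
finger_gap: 0.0598
```

Call:
send_rows(offset=[[0,0,0],[0,0,0],[0,0,0],[0,0,0],[0,0,0]], twist=[[0,0,0],[0,0,0],[0,0,0],[0,0,0],[0,0,0]], jaw=10, newtons=35)

```text
clock: 5.78
tool_pos: [0.4823, 0.3197, 0.1259]
tool_rot: [0.0, 0.158, 0.987, 0.0]
contact_force: [0.0, 0.0, 1.9]
finger_gap: 0.0235
```

```bash
python3 - <<'E'
from h import *
p,d,c=snap('wrist','w2');print(get_obs()['tool_pos'])
E
```

```text
[0.48223094 0.31964857 0.12589509]
```

View pics/w2.png

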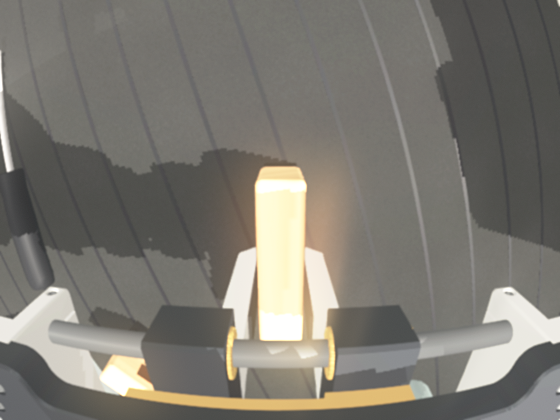

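Call:
send_rows(offset=[[0,0,1.2],[0,0,2.4],[0,-0.6,2.5],[0.3,-1.7,2.5],[0.6,-2.9,2.5],[0.9,-4.1,2.5],[1.2,-5.3,2.5],[1.5,-6.5,2.5],[1.8,-7.6,2.5],[1.87,-8.3,2.5],[1.87,-8.58,2.5],[1.87,-8.58,2.5],[1.87,-8.58,2.5]], twist=[[0,0,0],[0,0,0],[0,0,0.1],[0,0,0.2],[0,0,0.336],[0,0,0.336],[0,0,0.336],[0,0,0.336],[0,0,0.336],[0,0,0.336],[0,0,0.336],[0,0,0.336],[0,0,0.336]])

```text
clock: 7.45
tool_pos: [0.5754, -0.1079, 0.2504]
tool_rot: [-0.0, -0.01, 1.0, 0.0]
contact_force: [-0.1, -0.7, -2.4]
finger_gap: 0.0236
```

```bash
python3 - <<'E'
from h import *
o=get_obs(); print(o['tool_pos'],o['tool_rot'],o['finger_gap'])
for n in ('wrist','top','side'): snap(n,n[0]+'3')
a=cv2.imread('pics/t3.png')[90:270,150:390]; b=cv2.imread('pics/s3.png')[70:250,180:420]
cv2.imwrite('pics/ts3.png',np.vstack([cv2.resize(a,None,fx=1.66,fy=1.66),cv2.resize(b,None,fx=1.66,fy=1.66)]))
E
```

```text
[ 0.57537635 -0.1078654   0.2503947 ] [-3.18989613e-04 -1.03333469e-02  9.99946448e-01  4.71502473e-04] 0.0236422879981272
```

View pics/ts3.png

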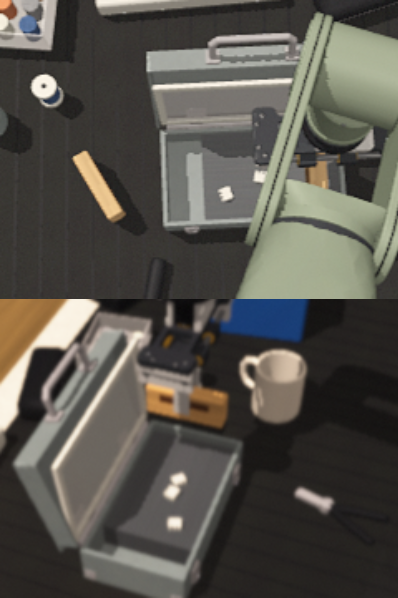

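View pics/w3.png

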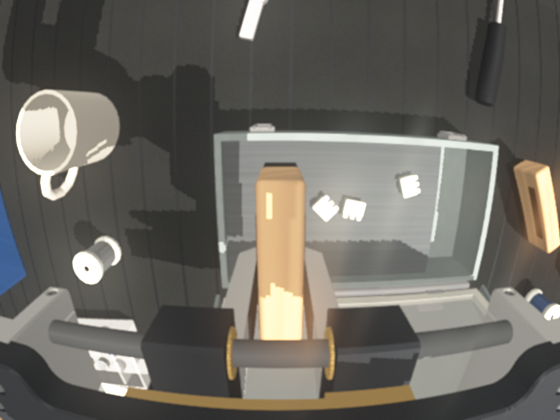

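The wrist view shows the block held at (280,250), square to the case, with the chips at (325,208), (354,209) and (410,185) on its channel side. I check that the block's front end clears the front wall.

```bash
python3 - <<'E'
from h import *
p,d,c=load('w3')
print('front top of block',fish(c,281,180,.184).round(4),fish(c,281,172,.184).round(4),'bottom end',fish(c,281,166,.125).round(4))
print('rim front',[fish(c,u,v,.06).round(4).tolist() for u,v in((228,135),(300,138),(480,148))])
print('chips',[fish(c,u,v,.0525).round(4).tolist() for u,v in((325,208),(354,209),(410,185))])
cv2.imwrite('pics/w3c.png',cv2.resize(cv2.imread('pics/w3.png')[120:300,200:360],None,fx=3.3,fy=3.3,interpolation=cv2.INTER_CUBIC))
E
```

```text
front top of block [ 0.5201 -0.1083  0.184 ] [ 0.5164 -0.1084  0.184 ] bottom end [ 0.5223 -0.1081  0.125 ]
rim front [[0.506, -0.1526, 0.06], [0.5078, -0.0923, 0.06], [0.5048, 0.0818, 0.06]]
chips [[0.5701, -0.0672, 0.0525], [0.5704, -0.0403, 0.0525], [0.5461, 0.0123, 0.0525]]
```

View pics/w3c.png

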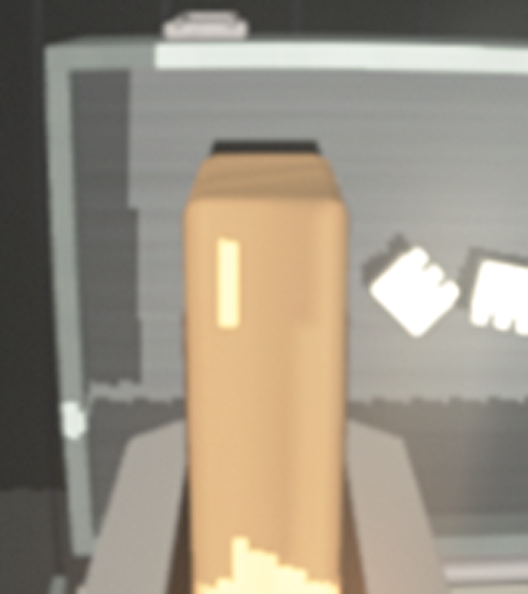

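Call:
send_rows(offset=[[0,0,-0.8],[0,0,-1.4],[0,0,-1.54],[0,0,-1.54],[0,0,-1.54]], twist=[[0,0,0],[0,0,0],[0,0,0],[0,0,0],[0,0,0]])

```text
clock: 8.22
tool_pos: [0.5766, -0.1094, 0.1749]
tool_rot: [0.001, -0.01, 1.0, -0.0]
contact_force: [0.3, 0.5, -0.7]
finger_gap: 0.0237
```

Call:
send_rows(offset=[[0,0,-0.03],[0,0.2,-0.03],[-0.01,0.4,-0.03],[-0.01,0.6,-0.03],[-0.01,0.8,-0.03],[-0.02,1.0,-0.03],[-0.02,1.2,-0.03],[-0.03,1.4,-0.03],[-0.03,1.6,-0.03],[-0.03,1.8,-0.03],[-0.04,2.0,-0.03],[-0.04,2.2,-0.03],[-0.05,2.4,-0.03],[-0.05,2.6,-0.03],[-0.05,2.8,-0.03],[-0.06,3.0,-0.03],[-0.06,3.15,-0.03],[-0.06,3.2,-0.03],[-0.06,3.2,-0.03]], twist=[[0,0,0],[0,0,0],[0,0,0],[0,0,0],[0,0,0],[0,0,0],[0,0,0],[0,0,0],[0,0,0],[0,0,0],[0,0,0],[0,0,0],[0,0,0],[0,0,0],[0,0,0],[0,0,0],[0,0,0],[0,0,0],[0,0,0]])

```text
clock: 10.6
tool_pos: [0.5727, 0.0506, 0.1721]
tool_rot: [0.0, -0.01, 1.0, -0.0]
contact_force: [0.2, -0.1, -1.5]
finger_gap: 0.0239
```

```bash
python3 - <<'E'
from h import *
o=get_obs(); print(o['tool_pos'],o['contact_force'])
for n in ('wrist','side'): snap(n,n[0]+'4')
a=cv2.imread('pics/w4.png')[60:330,120:520]; b=cv2.imread('pics/s4.png')[70:270,180:400]
cv2.imwrite('pics/ts4.png',np.hstack([cv2.resize(a,(440,297)),cv2.resize(b,(327,297))]))
E
```

```text
[0.5726914  0.05064791 0.17213322] [ 0.17850014 -0.14004252 -1.54321042]
```

View pics/ts4.png

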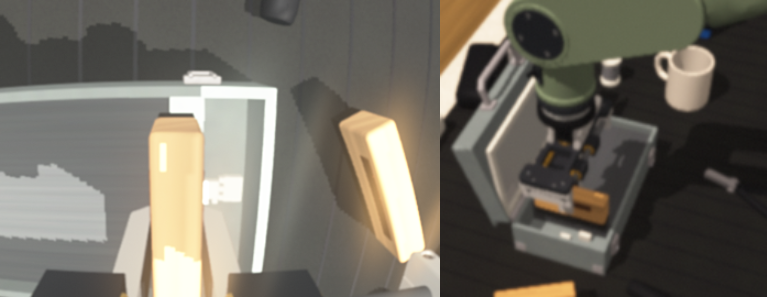

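Call:
send_rows(offset=[[0,0,0.7],[0,0,1.7],[-0.2,0.6,1.8],[-0.6,1.7,1.8],[-1.0,2.9,1.8],[-1.4,4.0,1.8],[-1.75,5.0,1.8],[-1.85,5.4,1.5],[-1.85,5.4,0.5],[-1.85,5.4,-0.4],[-1.85,5.4,-0.8],[-1.85,5.4,-0.91],[-1.85,5.4,-0.91]], twist=[[0,0,0],[0,0,0],[0,0,0],[0,0,0],[0,0,0],[0,0,0],[0,0,0],[0,0,0],[0,0,0],[0,0,0],[0,0,0],[0,0,0],[0,0,0]])

```text
clock: 12.32
tool_pos: [0.4804, 0.3195, 0.1261]
tool_rot: [-0.0, -0.009, 1.0, -0.001]
contact_force: [-0.2, -0.1, -1.4]
finger_gap: 0.024
```

```bash
python3 - <<'E'
from h import *
o=get_obs(); print(o['tool_pos'],o['contact_force'])
for n in ('top','side'): snap(n,n[0]+'5')
a=cv2.imread('pics/t5.png')[130:300,130:390]; b=cv2.imread('pics/s5.png')[70:370,120:400]
cv2.imwrite('pics/ts5.png',np.hstack([cv2.resize(a,(440,288)),cv2.resize(b,(269,288))]))
cv2.imwrite('pics/t5c.png',cv2.resize(a[40:110,105:235],None,fx=5,fy=5,interpolation=cv2.INTER_CUBIC))
E
```

```text
[0.48041414 0.31949399 0.12609197] [-0.2274672  -0.10583605 -1.35123921]
```

View pics/ts5.png

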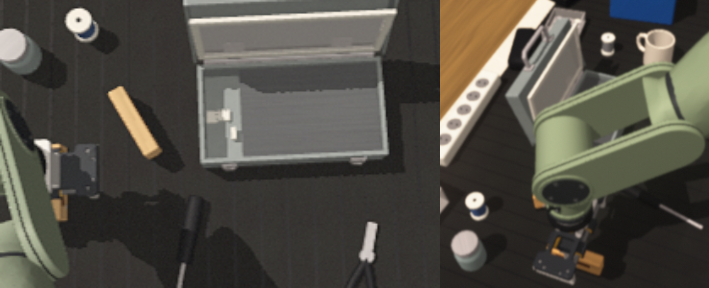

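View pics/t5c.png

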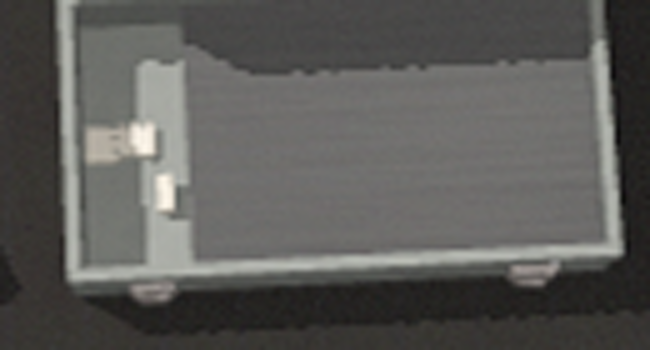

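The plate is empty and three white pieces lie in the channel (crop (105,145), (143,137), (166,192)); I check their heights.

```bash
python3 - <<'E'
from h import *
p,d,c=load('t5')
v,u=np.mgrid[0:420,0:560]
D=d.astype(float); X=np.stack([(u-c['cx'])/c['fx']*D,-(v-c['cy'])/c['fy']*D,-D],-1)
W=X@c['cam_to_world'][:3,:3].T+c['cam_to_world'][:3,3]
for y in (198,200,209):
  print(y,[(int(x),p[y,x].tolist()[0],(W[y,x]*1000).round().astype(int).tolist()) for x in range(250,276,2)])
E
```

```text
198 [(250, 101, [568, 100, 58]), (252, 160, [577, 98, 9]), (254, 179, [576, 92, 18]), (256, 179, [576, 87, 14]), (258, 177, [576, 82, 15]), (260, 178, [575, 77, 19]), (262, 248, [575, 72, 18]), (264, 248, [575, 67, 15]), (266, 134, [576, 62, 10]), (268, 169, [576, 57, 10]), (270, 168, [576, 52, 10]), (272, 141, [575, 46, 11]), (274, 111, [568, 41, 48])]
200 [(250, 128, [563, 100, 58]), (252, 161, [572, 98, 9]), (254, 180, [570, 92, 21]), (256, 180, [571, 88, 16]), (258, 148, [572, 83, 9]), (260, 178, [571, 77, 14]), (262, 207, [569, 72, 19]), (264, 234, [570, 67, 14]), (266, 140, [571, 62, 7]), (268, 170, [571, 57, 7]), (270, 169, [570, 52, 11]), (272, 140, [571, 47, 7]), (274, 113, [563, 41, 47])]
209 [(250, 147, [540, 100, 61]), (252, 103, [549, 99, 6]), (254, 114, [550, 94, 2]), (256, 115, [548, 88, 13]), (258, 114, [548, 83, 10]), (260, 114, [548, 78, 11]), (262, 112, [548, 73, 7]), (264, 171, [548, 68, 9]), (266, 204, [548, 63, 5]), (268, 249, [546, 57, 20]), (270, 102, [548, 52, 5]), (272, 122, [547, 47, 8]), (274, 111, [541, 41, 49])]
```

Call:
send_rows(offset=[[0,0,0],[0,0,0],[0,0,0],[0,0,1.0],[0,0,2.0],[0,0,2.6]], twist=[[0,0,0],[0,0,0],[0,0,0],[0,0,0],[0,0,0],[0,0,0]], jaw=60)

```text
clock: 13.18
tool_pos: [0.4811, 0.3211, 0.2599]
tool_rot: [0.002, -0.01, 1.0, 0.001]
contact_force: [-0.3, 0.1, -0.3]
finger_gap: 0.0603
```

Call:
send_rows(offset=[[0,0,1.2],[0,0,2.4],[0.3,-0.5,3.1],[0.8,-1.4,3.1],[1.5,-2.4,3.1],[2.2,-3.4,3.1],[2.9,-4.4,3.1],[3.6,-5.4,3.1],[4.3,-6.4,3.1],[4.61,-6.94,3.1],[4.61,-6.94,3.1],[4.61,-6.94,3.1],[4.61,-6.94,3.1]], twist=[[0,0,-0.15],[0,0,-0.3],[0,0,-0.45],[0,0,-0.6],[0,0,-0.75],[0,0,-0.9],[0,0,-1.05],[0,0,-1.2],[0,0,-1.35],[0,0,-1.5],[0,0,-1.57],[0,0,-1.57],[0,0,-1.57]], jaw=44)

```text
clock: 14.8
tool_pos: [0.7105, -0.0259, 0.4118]
tool_rot: [0.0, 0.699, 0.715, 0.0]
contact_force: [0.1, -0.1, 1.1]
finger_gap: 0.0438
```

```bash
python3 - <<'E'
from h import *
o=get_obs(); print(o['tool_pos'],o['tool_rot'],o['joints'])
for n in ('wrist','side','top'): snap(n,n[0]+'6')
E
```

```text
[ 0.71052528 -0.0259488   0.41176281] [8.30263760e-06 6.99424441e-01 7.14706549e-01 1.67774975e-05] [-1.58047386e-01  4.51719566e-01  1.00311780e+00  1.78955171e-05
  1.68672234e+00 -1.79657901e-01]
```

View pics/w6.png

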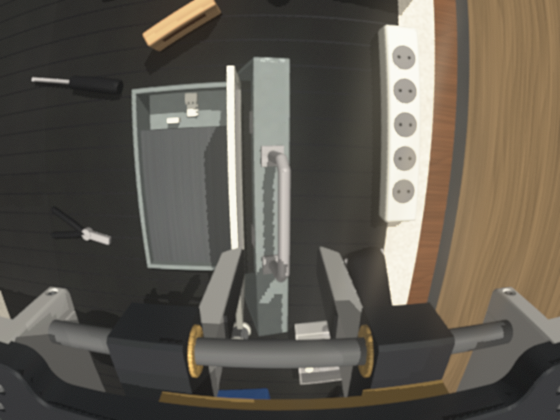

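View pics/s6.png

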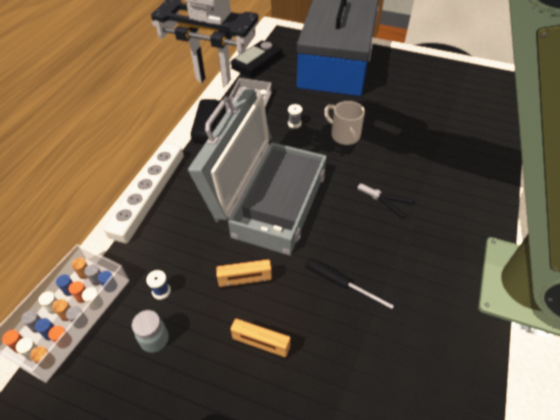

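View pics/t6.png

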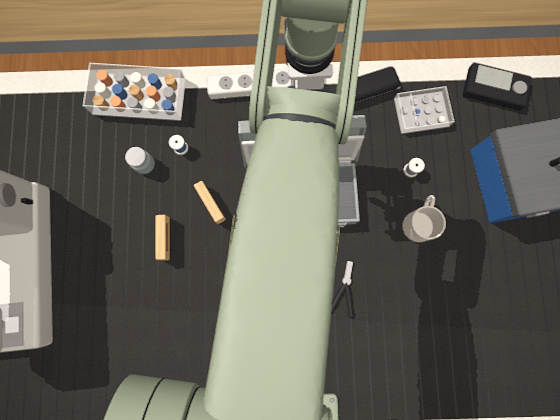

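```bash
python3 - <<'E'
from h import *
p,d,c=load('w6')
for v in (190,210,230):
    print([(u,int(p[v,u,0]),float(d[v,u].round(3))) for u in range(272,296,2)])
for u,v in((283,170),(283,200),(284,230),(286,270)): print(fish(c,u,v,.245).round(4))
E
```

```text
[(272, 104, 0.2939999997615814), (274, 137, 0.2930000126361847), (276, 165, 0.29499998688697815), (278, 137, 0.2540000081062317), (280, 172, 0.25099998712539673), (282, 204, 0.25099998712539673), (284, 206, 0.25099998712539673), (286, 198, 0.25099998712539673), (288, 174, 0.2529999911785126), (290, 102, 0.2540000081062317), (292, 57, 0.5040000081062317), (294, 59, 0.5040000081062317)]
[(272, 130, 0.2980000078678131), (274, 164, 0.2980000078678131), (276, 161, 0.3009999990463257), (278, 137, 0.257999986410141), (280, 172, 0.25699999928474426), (282, 204, 0.25600001215934753), (284, 205, 0.25600001215934753), (286, 195, 0.2549999952316284), (288, 171, 0.25699999928474426), (290, 95, 0.5139999985694885), (292, 58, 0.5130000114440918), (294, 60, 0.5130000114440918)]
[(272, 108, 0.3050000071525574), (274, 157, 0.3050000071525574), (276, 160, 0.3059999942779541), (278, 137, 0.2619999945163727), (280, 172, 0.26100000739097595), (282, 203, 0.2590000033378601), (284, 204, 0.26100000739097595), (286, 194, 0.25999999046325684), (288, 167, 0.26100000739097595), (290, 89, 0.5210000276565552), (292, 59, 0.5239999890327454), (294, 60, 0.5230000019073486)]
[0.7124 0.0187 0.245 ]
[ 0.7129 -0.0053  0.245 ]
[ 0.7143 -0.0304  0.245 ]
[ 0.7169 -0.0666  0.245 ]
```

Call:
send_rows(offset=[[0.04,0,-0.6],[0.04,0,-1.2],[0.04,0,-1.6],[0.04,0,-1.79],[0.04,0,-1.79]], twist=[[0,0,0],[0,0,0],[0,0,0],[0,0,0],[0,0,0]])

```text
clock: 15.58
tool_pos: [0.7126, -0.0263, 0.3219]
tool_rot: [-0.0, 0.7, 0.714, -0.0]
contact_force: [0.4, -1.0, 0.2]
finger_gap: 0.0441
```

Call:
send_rows(offset=[[0,0,0],[0,0,0],[0,0,0],[0,0,0]], twist=[[0,0,0],[0,0,0],[0,0,0],[0,0,0]], jaw=2, newtons=20)

```text
clock: 16.08
tool_pos: [0.7129, -0.0265, 0.3226]
tool_rot: [0.0, 0.7, 0.714, 0.0]
contact_force: [0.7, 0.8, -0.1]
finger_gap: 0.0093
```

```bash
python3 - <<'E'
from h import *
o=get_obs(); print(o['tool_pos'],o['contact_force'],o['finger_gap'])
for n in ('wrist','side'): snap(n,n[0]+'7')
a=cv2.imread('pics/s7.png')[20:220,140:340]; b=cv2.imread('pics/w7.png')[100:400,140:430]
cv2.imwrite('pics/ts7.png',np.hstack([cv2.resize(a,(400,400)),cv2.resize(b,(387,400))]))
E
```

```text
[ 0.71288389 -0.02647952  0.32260507] [ 0.67813385  0.75221767 -0.110977  ] 0.00927396871682721
```

View pics/ts7.png

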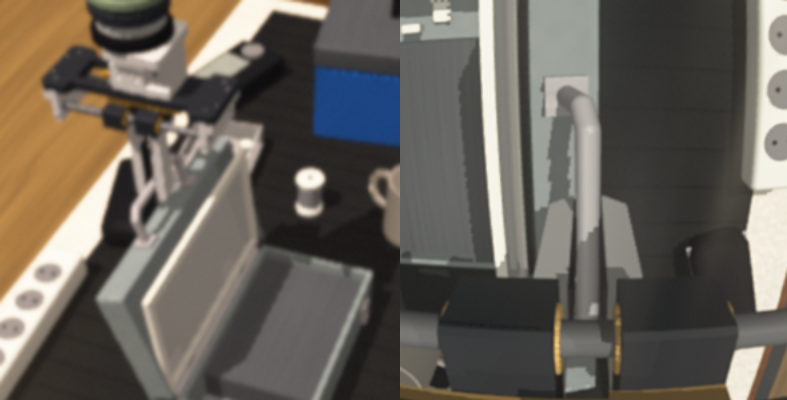

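Handle gripped (gap 9.3 mm, bar between the pads). I generate arc offsets for the lowering.

```bash
python3 - <<'E'
import numpy as np
yaw=.0188
def P(t): return 78-193*np.cos(t)+8*np.sin(t), 60+193*np.sin(t)+8*np.cos(t)
def tab(t0,ts):
    x0,z0=P(t0)
    print([[round(float((P(t)[0]-x0)/50),2),round(float((P(t)[0]-x0)*yaw/50),2),round(float((P(t)[1]-z0)/50),2)] for t in ts])
tab(1.85,np.arange(1.79,1.4,-.06)); 
E
```

```text
[[-0.22, -0.0, 0.07], [-0.45, -0.01, 0.12], [-0.68, -0.01, 0.16], [-0.91, -0.02, 0.18], [-1.14, -0.02, 0.2], [-1.37, -0.03, 0.19], [-1.6, -0.03, 0.18]]
```

Call:
send_rows(offset=[[-0.12,0,0.04],[-0.33,0,0.09],[-0.56,-0.01,0.14],[-0.8,-0.01,0.17],[-1.02,-0.02,0.19],[-1.2,-0.02,0.2],[-1.37,-0.03,0.19],[-1.37,-0.03,0.19]], twist=[[0,0,0],[0,0,0],[0,0,0],[0,0,0],[0,0,0],[0,0,0],[0,0,0],[0,0,0]])

```text
clock: 17.18
tool_pos: [0.6433, -0.0277, 0.3319]
tool_rot: [-0.001, 0.7, 0.714, -0.0]
contact_force: [0.6, 1.2, 4.6]
finger_gap: 0.0094
```

```bash
python3 - <<'E'
from h import *
o=get_obs(); print(o['tool_pos'],o['contact_force'],o['finger_gap'])
for n in ('wrist','side'): snap(n,n[0]+'8')
a=cv2.imread('pics/s8.png')[20:220,140:340]; b=cv2.imread('pics/w8.png')[100:400,140:430]
cv2.imwrite('pics/ts8.png',np.hstack([cv2.resize(a,(400,400)),cv2.resize(b,(387,400))]))
E
```

```text
[ 0.64332966 -0.02771026  0.33194313] [0.61848657 1.18403315 4.60004823] 0.009400885729665177
```

View pics/ts8.png

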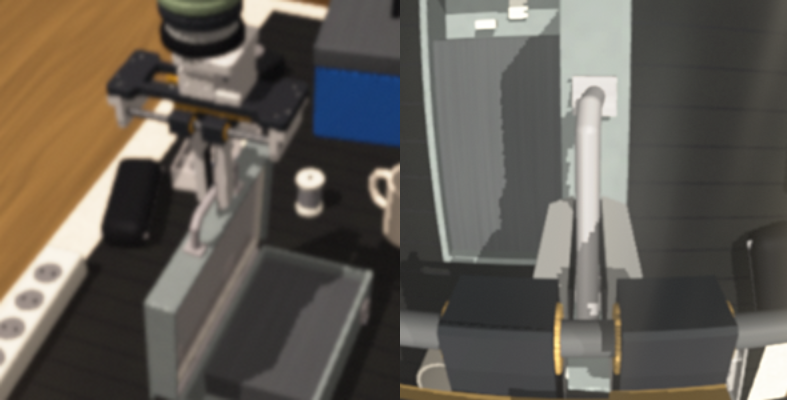

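```bash
python3 - <<'E'
import numpy as np
yaw=.0188
def P(t): return 78-193*np.cos(t)+8*np.sin(t), 60+193*np.sin(t)+8*np.cos(t)
def tab(t0,ts):
    x0,z0=P(t0)
    print([[round(float((P(t)[0]-x0)/50),2),round(float((P(t)[0]-x0)*yaw/50),2),round(float((P(t)[1]-z0)/50),2)] for t in ts])
tab(1.49,[1.46,1.41,1.35,1.29,1.23,1.17,1.11,1.05,.99,.93,.87,.81,.75,.69,.63,.57,.52,.5,.5]); tab(.5,[.47,.42,.36,.3,.24,.18,.13,.09,.05,.02,0,0])
E
```

```text
[[-0.12, -0.0, -0.01], [-0.31, -0.01, -0.02], [-0.54, -0.01, -0.06], [-0.76, -0.01, -0.11], [-0.99, -0.02, -0.17], [-1.21, -0.02, -0.24], [-1.42, -0.03, -0.33], [-1.63, -0.03, -0.43], [-1.83, -0.03, -0.55], [-2.03, -0.04, -0.67], [-2.21, -0.04, -0.81], [-2.39, -0.04, -0.95], [-2.56, -0.05, -1.11], [-2.72, -0.05, -1.28], [-2.87, -0.05, -1.46], [-3.01, -0.06, -1.64], [-3.12, -0.06, -1.8], [-3.16, -0.06, -1.87], [-3.16, -0.06, -1.87]]
[[-0.06, -0.0, -0.1], [-0.15, -0.0, -0.27], [-0.25, -0.0, -0.48], [-0.33, -0.01, -0.7], [-0.4, -0.01, -0.92], [-0.46, -0.01, -1.14], [-0.5, -0.01, -1.33], [-0.52, -0.01, -1.48], [-0.54, -0.01, -1.64], [-0.55, -0.01, -1.75], [-0.55, -0.01, -1.83], [-0.55, -0.01, -1.83]]
```

Call:
send_rows(offset=[[-0.12,0,-0.01],[-0.31,-0.01,-0.02],[-0.54,-0.01,-0.06],[-0.76,-0.01,-0.11],[-0.99,-0.02,-0.17],[-1.21,-0.02,-0.24],[-1.42,-0.03,-0.33],[-1.63,-0.03,-0.43],[-1.83,-0.03,-0.55],[-2.03,-0.04,-0.67],[-2.21,-0.04,-0.81],[-2.39,-0.04,-0.95],[-2.56,-0.05,-1.11],[-2.72,-0.05,-1.28],[-2.87,-0.05,-1.46],[-3.01,-0.06,-1.64],[-3.12,-0.06,-1.8],[-3.16,-0.06,-1.87],[-3.16,-0.06,-1.87]], twist=[[0,0,0],[0,0,0],[0,0,0],[0,0,0],[0,0,0],[0,0,0],[0,0,0],[0,0,0],[0,0,0],[0,0,0],[0,0,0],[0,0,0],[0,0,0],[0,0,0],[0,0,0],[0,0,0],[0,0,0],[0,0,0],[0,0,0]])

```text
clock: 19.65
tool_pos: [0.4859, -0.0309, 0.2377]
tool_rot: [-0.0, 0.7, 0.714, -0.0]
contact_force: [1.8, 2.4, -2.5]
finger_gap: 0.0095
```

```bash
python3 - <<'E'
from h import *
o=get_obs(); print(o['tool_pos'],o['contact_force'],o['finger_gap'])
for n in ('wrist','side'): snap(n,n[0]+'9')
a=cv2.imread('pics/s9.png')[20:270,140:390]; b=cv2.imread('pics/w9.png')[50:400,90:430]
cv2.imwrite('pics/ts9.png',np.hstack([cv2.resize(a,(400,400)),cv2.resize(b,(387,400))]))
E
```

```text
[ 0.48588823 -0.03090227  0.23768817] [ 1.84062608  2.4440121  -2.47698912] 0.009543584192898183
```

View pics/ts9.png

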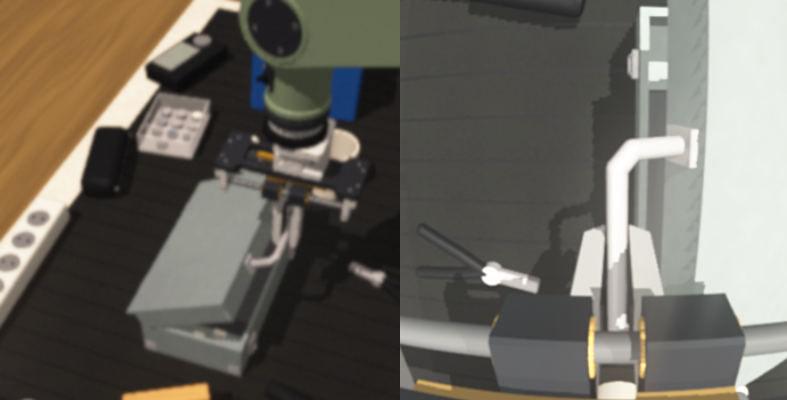

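Call:
send_rows(offset=[[-0.06,0,-0.1],[-0.15,0,-0.27],[-0.25,0,-0.48],[-0.33,-0.01,-0.7],[-0.4,-0.01,-0.92],[-0.46,-0.01,-1.14],[-0.5,-0.01,-1.33],[-0.52,-0.01,-1.48],[-0.54,-0.01,-1.64],[-0.55,-0.01,-1.75],[-0.55,-0.01,-1.83],[-0.55,-0.01,-1.88],[-0.55,-0.01,-1.88]], twist=[[0,0,0],[0,0,0],[0,0,0],[0,0,0],[0,0,0],[0,0,0],[0,0,0],[0,0,0],[0,0,0],[0,0,0],[0,0,0],[0,0,0],[0,0,0]])

```text
clock: 21.38
tool_pos: [0.4594, -0.0319, 0.1476]
tool_rot: [0.0, 0.7, 0.714, -0.001]
contact_force: [-7.2, 4.2, 26.2]
finger_gap: 0.0095
```

```bash
python3 - <<'E'
from h import *
o=get_obs(); print(o['tool_pos'],o['contact_force'],o['finger_gap'])
for n in ('wrist','side'): snap(n,n[0]+'10')
a=cv2.imread('pics/s10.png')[70:270,170:370]; b=cv2.imread('pics/w10.png')[50:400,90:430]
cv2.imwrite('pics/ts10.png',np.hstack([cv2.resize(a,(400,400),interpolation=cv2.INTER_CUBIC),cv2.resize(b,(387,400))]))
p,d,c=load('s10')
for u,v in((260,160),(240,190),(230,220),(250,230),(220,200)): print(u,v,pt(c,u,v,float(d[v,u])).round(4))
E
```

```text
[ 0.45936239 -0.03190843  0.14763384] [-7.159983    4.22730627 26.24483457] 0.00949719528635328
260 160 [ 0.6415 -0.0737  0.0819]
240 190 [0.6473 0.0301 0.0812]
230 220 [0.6349 0.1116 0.0748]
250 230 [0.5893 0.1106 0.059 ]
220 200 [7.147e-01 1.390e-02 2.000e-04]
```

View pics/ts10.png

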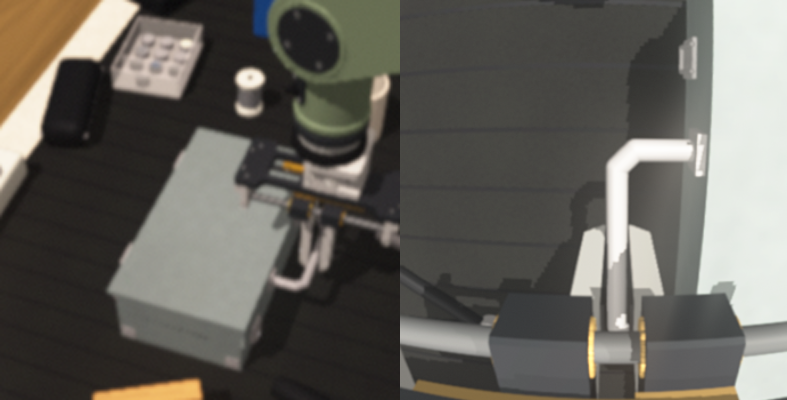

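```bash
python3 - <<'E'
from h import *
p,d,c=load('s10')
R=[]
for v in range(130,235,2):
  for u in range(225,330,2):
    if d[v,u]>0:
      w=pt(c,u,v,float(d[v,u]))
      if .07<w[2]<.1 and .50<w[0]<.64 and -.16<w[1]<.1: R.append(w)
R=np.array(R); 
for _ in range(3):
  A=np.c_[R[:,:2]-[.57,-.03],np.ones(len(R))]; k=np.linalg.lstsq(A,R[:,2],rcond=None)[0]; e=R[:,2]-A@k; R=R[abs(e)<.004]
print(len(R),k,'z front/back',k[2]-.07*k[0],k[2]+.07*k[0],R.min(0),R.max(0))
E
```

```text
1077 [-0.00190145  0.00105388  0.08366218] z front/back 0.08379528426031031 0.08352908195401755 [ 0.50001599 -0.15963131  0.07969299] [0.63998167 0.09987025 0.08755923]
```

Lid top is level at 83.7 mm (expected 84), so it is shut; 26 N of press confirms it is on the stop. Now the raise.

```bash
python3 - <<'E'
import numpy as np
yaw=.0188
def P(t): return 78-193*np.cos(t)+8*np.sin(t), 60+193*np.sin(t)+8*np.cos(t)
x0,z0=P(0)
print([[round(float((P(t)[0]-x0)/50),2),round(float((P(t)[0]-x0)*yaw/50),2),round(float((P(t)[1]-z0)/50)+.04,2)] for t in [0,0.02,.05,.09,.14,.19,.24,.3,.36,.42,.48,.54,.6,.66,.72,.77,.81,.84,.85,.85]])
E
```

```text
[[0.0, 0.0, 0.04], [0.0, 0.0, 0.12], [0.01, 0.0, 0.23], [0.03, 0.0, 0.39], [0.06, 0.0, 0.58], [0.1, 0.0, 0.77], [0.15, 0.0, 0.95], [0.22, 0.0, 1.17], [0.3, 0.01, 1.39], [0.4, 0.01, 1.6], [0.51, 0.01, 1.8], [0.63, 0.01, 2.0], [0.76, 0.01, 2.19], [0.91, 0.02, 2.37], [1.06, 0.02, 2.55], [1.2, 0.02, 2.68], [1.31, 0.02, 2.79], [1.4, 0.03, 2.86], [1.43, 0.03, 2.89], [1.43, 0.03, 2.89]]
```

Call:
send_rows(offset=[[0.0,0.0,0.04],[0.0,0.0,0.12],[0.01,0.0,0.23],[0.03,0.0,0.39],[0.06,0.0,0.58],[0.1,0.0,0.77],[0.15,0.0,0.95],[0.22,0.0,1.17],[0.3,0.01,1.39],[0.4,0.01,1.6],[0.51,0.01,1.8],[0.63,0.01,2.0],[0.76,0.01,2.19],[0.91,0.02,2.37],[1.06,0.02,2.55],[1.2,0.02,2.68],[1.31,0.02,2.79],[1.4,0.03,2.86],[1.43,0.03,2.89],[1.43,0.03,2.89]], twist=[[0,0,0],[0,0,0],[0,0,0],[0,0,0],[0,0,0],[0,0,0],[0,0,0],[0,0,0],[0,0,0],[0,0,0],[0,0,0],[0,0,0],[0,0,0],[0,0,0],[0,0,0],[0,0,0],[0,0,0],[0,0,0],[0,0,0],[0,0,0]])

```text
clock: 23.98
tool_pos: [0.5297, -0.0304, 0.29]
tool_rot: [-0.0, 0.7, 0.714, -0.001]
contact_force: [-5.4, -3.2, 4.1]
finger_gap: 0.0094
```

Call:
send_rows(offset=[[0,0,0],[0,0,0],[0,0,0],[0,0,0]], twist=[[0,0,0],[0,0,0],[0,0,0],[0,0,0]])

```text
clock: 24.48
tool_pos: [0.5297, -0.0304, 0.2899]
tool_rot: [-0.0, 0.7, 0.714, -0.001]
contact_force: [-5.5, -2.8, 3.9]
finger_gap: 0.0093
```

```bash
python3 - <<'E'
from h import *
o=get_obs(); print(o['clock'],o['tool_pos'],o['contact_force'],o['finger_gap'])
for n in ('wrist','side','top'): snap(n,n[0]+'11')
a=cv2.imread('pics/s11.png'); b=cv2.imread('pics/w11.png')
cv2.imwrite('pics/ts11.png',np.hstack([cv2.resize(a[60:360,120:420],(400,400),interpolation=cv2.INTER_CUBIC),cv2.resize(b[0:400,90:490],(400,400))]))
E
```

```text
24.475 [ 0.52966334 -0.03035383  0.28993164] [-5.52827421 -2.78892787  3.8517784 ] 0.009342819900055605
```

View pics/ts11.png

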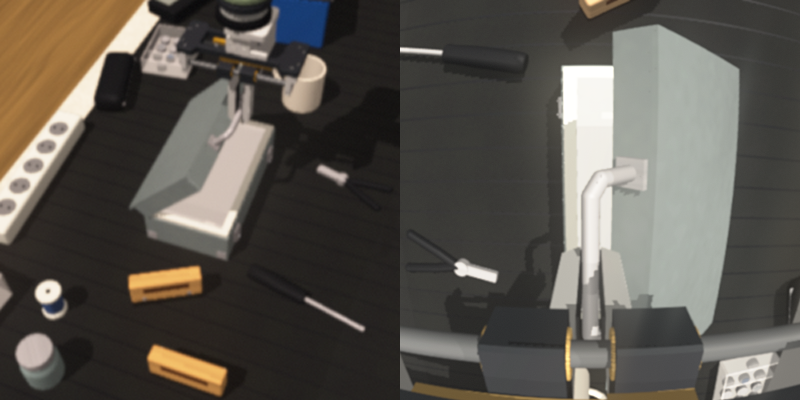

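View pics/t11.png

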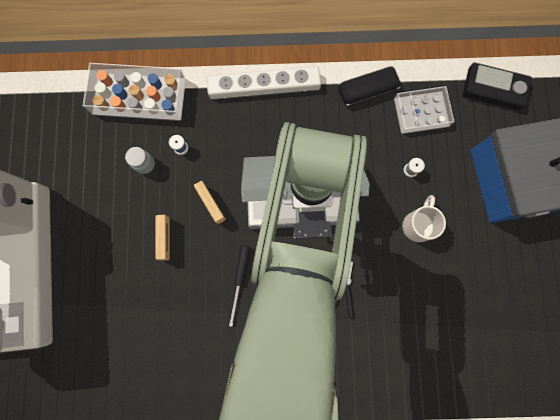

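The cover's white frame lies on the rim (left view about (190,225)) and the outer lid is held half open. I check the cover's height and lid angle.

```bash
python3 - <<'E'
from h import *
p,d,c=load('s11')
R=[]
for v in range(140,245):
  for u in range(225,330):
    if d[v,u]>0 and p[v,u].min()>120:
      w=pt(c,u,v,float(d[v,u]))
      if .05<w[2]<.085 and .50<w[0]<.64 and -.16<w[1]<.1: R.append(w)
R=np.array(R)
for _ in range(3):
  A=np.c_[R[:,:2]-[.5,-.03],np.ones(len(R))]; k=np.linalg.lstsq(A,R[:,2],rcond=None)[0]; e=R[:,2]-A@k; R=R[abs(e)<.004]
print(len(R),k,R.min(0),R.max(0))
o=get_obs(); g=o['tool_pos'][[0,2]]*1000-[574,78]
from scipy.optimize import brentq
print(g, brentq(lambda t:78-193*np.cos(t)+8*np.sin(t)-g[0],.1,1.6), brentq(lambda t:60+193*np.sin(t)+8*np.cos(t)-g[1],.1,1.4))
E
```

```text
2830 [-0.01357624  0.00220523  0.06501126] [ 0.50076222 -0.1599163   0.06019146] [0.62489089 0.09999935 0.06864847]
[-44.34783696 211.94143684] 0.84345247998017 0.8638331830654795
```

```bash
python3 -c "
from rig import hand_in,get_obs
print(hand_in()); print(get_obs()['tool_pos'],get_obs()['contact_force'])"
```

```text
the job is handed in; nothing more can be done
None
the job is handed in; nothing more can be done
```

I handed the job in at about 24.6 s with the gripper still holding the outer lid about half open. The hand-in reports no verdict.

**What I did:** I pushed all three gear pieces into the scrap channel with the left-most wooden block and stood the block back on the mat. I then lowered both lids together by the bow handle until shut, and raised the outer lid alone.

**What the last checks showed:**
- **Gear pieces:** After the push the plate was empty and three pieces lay in the channel, all under about 20 mm high. The lids hide the channel from the final views, so I did not see the pieces again after that.
- **Lids shut:** The outer lid's top was level at 83.7 mm (84 expected), on its stop at 26 N.
- **Outer lid held:** It stands at about 0.85 rad, with a grip gap of 9.3 mm on the bar.
- **Dust cover:** It lies on the rim at about 65 mm, with a fitted slope of 0.014 rad (limit 0.04).
- **Block and bystanders:** The block stands at about (0.48, 0.32) on the mat, well clear of the case. By eye, the bystanders in the final pictures look unmoved.

**What disagreed:** The outer lid measured about 1.84 rad at the start, against the stated 1.67 to 1.76. Both cameras agreed, so I used the measured handle position and the lid followed the arc without trouble.

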